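# Close the draught shield of the carat balance and tare it

### The arm

A 7-joint arm with a two-finger parallel gripper is mounted at the origin on a cart in front of the work surface, level with it; the furniture and walls round the work are solid. World frame = base frame: x ahead of the robot, y to its left, z up, the work surface at z = 0. Lengths are in m, angles in rad, forces in N, time in s.
With the tool pointing down it reaches from about 0.425 to 0.95 m from the base axis. Payload 16.7 kg.
Tool frame: the origin (TCP) lies at the very end of the fingers, on their centre line; the grasp point (between the pads) lies 19 mm behind it (manip.hold_point_z is the z of the grasp point in the tool frame, in m); z points along the fingers, y is the line along which they close (so a half turn about z gives the same grasp; the last joint's range is limited). The gripper opens to 94 mm and grips with 3 to 60 N. Pads are 16 mm wide; open, the fingers measure 119 mm over their backs; the gripper's body (75 mm by 177 mm) begins 78 mm behind the grasp point.
Start: joints at [1.161, 0.426, 0.074, 1.606, -0.034, 1.111, -0.067], TCP at [0.173, -0.652, 0.205] pointing down, gripper open.
Joint ranges: [-2.85, 2.85], [-0.5, 2.14], [-1.23, 1.37], [0.21, 2.46], [-1.02, 4.16], [0.16, 2.05], [-2.73, 2.73]. Speed limits (rad/s): [1.89, 1.89, 2.39, 2.39, 3.01, 3.01, 3.01].

### API

Orientations are given as a unit quaternion [x, y, z, w].
In Python, from cell import manip gives the robot as it stands.
- The arm moves only by the tool drive_tool, never from a script. Its argument "commands" is a list of rows, each an object of numbers: "dx", "dy", "dz": the shift along the tool's x, y, z in mm; "ax", "ay", "az": the turn, a rotation vector about the tool's x, y, z in rad. A call has 1 to 12 rows; each row shifts and turns the commanded pose from where the row before left it, along the tool's axes as they then stand; what a row does not reach is not made up. A row lasts 1/10 s, in which the tool goes at most 50 mm and 8.59 degrees, less where a joint would pass 70% of its speed; a pose out of reach is approached as far as the arm can. A call is refused whole if a number of a shift passes 50 or a number of a turn 0.15, either way. A call with a gripper value outside its range is refused whole. "gripper" is the opening, from 0 (shut) to 1 (fully open), set as the call begins (left out, the last holds). The fingers move at their own pace and stop on an object; "squeeze" is the grip in N (left out, the last holds). Time passes only in rows, so rows that do not move let the fingers close. It gives the time, the measured TCP pose, the force, the opening and the grip force at its end, in the units of the state.
- manip.sense(): the state, without advancing time (a new reading comes with each control period).
- manip.capture(name): name is "side" or "top" or "wrist"; returns a dict with "image" (480x640x3 uint8, blue, green, red), "range_z" (480x640 float32, m along the optical axis (not along the pixel's ray), 0 where there is no reading), "mtx" (3x3 intrinsics, pixels), "k1" (the pictures are not rectified: a ray, as slopes to the right and down, at radius r is drawn at 1 + k1 r^2 times it, then the intrinsics apply), "pose" (4x4, takes a point from camera to world coordinates). Camera axes: x right, y up, looking along -z (the intrinsics and any distortion apply to the point x, -y, -z); pixel columns grow to the right and rows downward; lengths in m; the calibration is good to about 2 mm. A picture is of the moment at which its call begins.
- manip.sign_off(): hands the job in; it is judged then, once.
Trained networks look in a picture, given as the dict that the camera call returned (one of the last four; its "shot" number tells which), for a name from the list of things; names that differ only in an ending like _2 or _b are one class to them, and where a whole thing is asked for, a point or a joint stands for the part that bears it (a point fixed in the world has none). Each returns a list of dicts, best first, with "score" (0 to 1); they miss things now and then, are a little off and sometimes report something else, mostly with a low value. They report only what shows in the picture. A call takes as long as a camera call.
- manip.spot_in(target, picture): "rect" ([left, top, right, bottom] in pixels, round what is visible of it).
- manip.silhouettes(target, picture): "mask" (480x640 bool, what is visible of it) and "rect" ([left, top, right, bottom] in pixels, round what is visible of it).
The state is a dict: "time_s": time; "q": joint angles; "qvel": joint speeds; "joint_torque": joint torques, N m; "ee_pos": TCP position; "tool_rot": TCP orientation; "wrist_force": force on the tool from outside, world axes, zero at the start; "moment": the same for the moment, N m; "opening": finger opening in m; "gripper_force": force on a finger pad.
Only numpy, scipy, OpenCV 4.12 (cv2) and the standard library are available. Lean on these libraries where they do the work, as an engineer would, in place of code of your own. Each camera call takes 0.05 s, during which the arm holds its last target. There are 200 camera calls.

### The job

Get the carat balance ready to weigh stones: with your fingertips gently push its hinged glass lid down shut and push both sliding side doors fully shut, so that no draught reaches the dish. Then press the wide tare key right down and let it come up again. Only push: leave the balance standing where it is, the brass dish lying on the pan, the small round power key unpressed and the things around on the bench alone.

Things in the scene. Friction and masses are not known exactly. Their poses are not given: they have to be found in the camera images.
- balance: White jeweller's carat balance with a glass draught shield, loose on the bench, 5 kg. Origin: underside, bench level; x axis from the key panel (front, robot side) to the back, y to its left. Housing x -0.120..0.118, y -0.080..0.080, 42 mm high; shield x -0.038..0.078, |y| up to 0.069, rim at z 0.114. The key panel slopes from z 0.042 at x -0.038 down to z 0.024 at x -0.120.
- lid (a joint): Angle (rad) of the glass lid: 0 = flat, shut; 1.7 = its stop. It hinges on the shield's rear top edge: a line along y at x 0.078, z 0.114 of the balance. At angle a its underside runs from there along (-cos a, 0, sin a); the outer face, 5 mm beyond, looks along (sin a, 0, cos a). Friction holds it where left; 1 to 2 N at the edge moves it. Starts 1.25 to 1.6, in a gripper's way at the doors.
- lid_edge (a point): Middle of the lid's free edge, on its outer (upper when shut) face, 116 mm from the hinge line. The lid's frame is 124 mm wide. A black finger lip 40 mm wide sticks 10 mm out beyond the edge.
- left_door (a joint): Travel (m) of the left (+y of the balance) glass door: 0 = shut, 0.065 = fully open. It opens by sliding to the back (+x of the balance); push it to the front (-x) up to its firm stop to shut it. About 1 N of friction; it stays where left. Starts 0.03 to 0.06 open.
- left_door_grip (a point): Middle of the rear face (the face to push towards -x) of the black grip fin at the left door's front end. In the balance's frame the fin is 9 mm thick along x, sticks out of the door over |y| 0.069 to 0.0975 and stands over z 0.070 to 0.106. This point is at x = -0.026 + door travel, |y| 0.0835, z 0.088.
- right_door (a joint): The same for the right (-y) glass door: 0 = shut, 0.065 = fully open. Starts 0.03 to 0.06 open.
- right_door_grip (a point): Middle of the rear face of the right door's black grip fin, which mirrors the left one.
- tare_key (a joint): Travel in m of the grey oblong tare key, 16 x 44 mm, in the middle of the key panel near its front edge: 0 = up, 0.004 = fully down; springs back. It moves square to the sloping panel (panel sloped 12 degrees); 1 N to start it, 3 N at the bottom.
- tare_key_top (a point): Centre of the tare key's top face, 6 mm above the panel when up.
- power_key (a joint): Travel in m of the small round power key, 16 mm across, on the same panel 56 mm to the left (+y) of the tare key; 0 = up. Not to be pressed.
- power_key_top (a point): Centre of the power key's top face.
- pan_centre (a point): Centre of the top face of the round steel weighing pan, 72 mm across, inside the shield; fixed to the balance 51 mm above its underside.
- stone_dish: Empty brass stone dish, 46 mm across and 9.5 mm high, lying loose on the pan; origin at the centre of its underside, z up. Not to be disturbed.
- gem_jar_1: Small lidded gem jar, 29 mm across, 18 mm high, origin under its centre; bystander.
- gem_jar_3: Another small lidded gem jar, 29 mm across, 18 mm high; bystander.
- tweezers: Steel tweezers 10 x 126 x 7 mm lying along their y axis; origin at the underside's centre; bystander.
- ring_box: White ring box with its lid shut, 50 x 50 x 34 mm, origin under its centre; bystander.

How it is judged:
By the outcome, as a careful person would: the job done as asked, in the order asked, and still so for the second after the job is handed in, with the robot touching nothing.
It also fails if it takes over 61 s, if anything falls off the work surface, if the arm or the gripper's body presses on something with over 40 N, if the wrist force passes 120 N, or if a joint passes its speed limit or range.

## Working session

There is one attempt and no reset: what is moved stays moved. The work goes in short steps, Python scripts to look and compute and a tool call to move; the robot and the scene stay as the last step left them, time stands still between calls to the robot, and variables do not carry over. Pictures are saved under pics/ and viewed, at most 10 in all, crops included, and the job is handed in when it is done.

Besides the shell and the picture viewer there is one more tool, called after "Call:" as name(argument=value, ...) on one line, values as JSON. drive_tool: Moves the arm, as the interface text tells. Its arguments: {"type":"object","properties":{"commands":{"type":"array","items":{"type":"object","properties":{"dx":{"type":"number"},"dy":{"type":"number"},"dz":{"type":"number"},"ax":{"type":"number"},"ay":{"type":"number"},"az":{"type":"number"}}}},"gripper":{"type":"number"},"squeeze":{"type":"number"}},"required":["commands"]}

```bash
mkdir -p pics; ls; cat > h.py <<'E'
import numpy as np,cv2
from cell import manip
from scipy.spatial.transform import Rotation as R
def cloud(c):
    K=c["mtx"];v,u=np.mgrid[0:480,0:640].astype(float)
    d=np.array([c["k1"],0,0,0,0],float)
    p=cv2.undistortPoints(np.stack([u.ravel(),v.ravel()],1)[:,None].copy(),np.array(K,float),d)[:,0]
    z=c["range_z"].ravel()
    P=np.stack([p[:,0]*z,-p[:,1]*z,-z],1)
    T=np.array(c["pose"]);W=P@T[:3,:3].T+T[:3,3]
    W[z==0]=np.nan
    return W.reshape(480,640,3)
def project(c,X):
    T=np.array(c["pose"]);P=(np.atleast_2d(X)-T[:3,3])@T[:3,:3]
    p=np.stack([P[:,0]/-P[:,2],-P[:,1]/-P[:,2]],1);r2=(p**2).sum(1,keepdims=True);p=p*(1+c["k1"]*r2)
    K=c["mtx"];return p*[K[0][0],K[1][1]]+[K[0][2],K[1][2]]
E
python3 - <<'E'
from h import *
for n in ["top","side"]:
    c=manip.capture(n);cv2.imwrite(f"pics/{n}0.png",c["image"]);np.save(n+"0.npy",c,allow_pickle=True)
    W=cloud(c);print(n,np.array(c["pose"])[:3].round(3).tolist())
    for t in ["balance","lid","left_door_grip","right_door_grip","tare_key","power_key","pan_centre","stone_dish","gem_jar_1","tweezers","ring_box"]:
        for r in manip.silhouettes(t,c)[:2]:
            m=r["mask"];print(t,round(r["score"],2),[int(x) for x in r["rect"]],int(m.sum()),np.nanmedian(W[m],0).round(3))
s=manip.sense();print(s)
E
```

```text
pics
top [[0.026, 0.996, -0.091, 0.461], [-0.999, 0.029, 0.035, 0.046], [0.038, 0.09, 0.995, 1.088]]
balance 0.96 [324, 173, 410, 288] 7056 [ 0.573 -0.115  0.042]
lid 0.56 [334, 190, 409, 208] 720 [ 0.634 -0.106  0.183]
left_door_grip 0.56 [327, 181, 339, 230] 299 [ 0.619 -0.038  0.104]
right_door_grip 0.58 [385, 171, 408, 227] 305 [ 0.637 -0.171  0.098]
tare_key 0.63 [365, 271, 382, 281] 114 [ 0.475 -0.134  0.033]
tare_key 0.42 [386, 169, 411, 225] 256 [ 0.639 -0.171  0.102]
pan_centre 0.78 [323, 173, 410, 290] 6750 [ 0.571 -0.113  0.042]
stone_dish 0.77 [357, 215, 376, 233] 313 [ 0.594 -0.114  0.055]
gem_jar_1 0.58 [201, 235, 218, 253] 123 [0.54  0.252 0.016]
gem_jar_1 0.55 [206, 263, 220, 272] 130 [0.488 0.242 0.016]
ring_box 0.56 [197, 176, 231, 204] 535 [0.667 0.239 0.034]
side [[0.071, 0.869, -0.49, 0.116], [-0.997, 0.06, -0.038, 0.007], [-0.003, 0.492, 0.871, 0.875]]
balance 0.85 [355, 171, 463, 323] 12545 [ 0.573 -0.118  0.048]
balance 0.63 [212, 188, 244, 225] 783 [0.662 0.236 0.035]
lid 0.79 [372, 171, 454, 201] 1745 [ 0.632 -0.109  0.181]
left_door_grip 0.85 [356, 184, 377
[... 640 characters left out ...]
.42612364,  0.07395065,  1.60600094, -0.03409365,
        1.11080163, -0.06710539]), 'qvel': array([ 9.62120265e-04,  5.41671452e-05,  2.89507911e-04, -5.20764230e-04,
        2.28143702e-03,  3.89637050e-04,  6.43979933e-04]), 'joint_torque': array([-5.20051417e-04, -9.35534906e+01,  3.66221800e+00, -4.54550314e+01,
       -4.91337280e-02,  1.29918242e-02,  6.80425410e-05]), 'ee_pos': array([ 0.17330839, -0.65233181,  0.20545212]), 'tool_rot': array([ 9.91584621e-01,  1.29460181e-01, -5.42105792e-06, -3.62044152e-05]), 'wrist_force': array([-0.17791572,  0.62471784,  0.23466943]), 'moment': array([-0.01452615,  0.03768203, -0.00494053]), 'gripper_force': 0.0, 'opening': 0.09390889169409104}
```

```bash
python3 - <<'E'
from h import *
import numpy as np
for n in ["top","side"]:
    c=np.load(n+"0.npy",allow_pickle=True).item();W=cloud(c)
    box=(W[...,0]>.4)&(W[...,0]<.8)&(W[...,1]>-.3)&(W[...,1]<.05)
    m=box&(W[...,2]>.015)&(W[...,2]<.047)
    P=W[m][:,:2].astype(np.float32);r=cv2.minAreaRect(P*1000);print(n,r,m.sum())
    h=box&(W[...,2]>.037)&(W[...,2]<.047); print(np.median(W[h][:,2]))
    l=box&(W[...,2]>.125)&(W[...,2]<.3);Q=W[l];C=Q.mean(0);u,s,v=np.linalg.svd(Q-C,full_matrices=False);print("lid",len(Q),C,s/np.sqrt(len(Q)),v.round(3).tolist(),Q[:,2].max(), Q[Q[:,2]>Q[:,2].max()-.006].mean(0))
    i=c["image"][140:340,300:500] if n=="side" else c["image"][150:310,290:450]
    cv2.imwrite(f"pics/{n}c.png",cv2.resize(i,(600,600),interpolation=cv2.INTER_CUBIC))
E
```

```text
top ((578.271240234375, -116.3740463256836), (247.0476837158203, 160.60037231445312), 11.058404922485352) 4669
0.04135942956748617
lid 608 [ 0.63100528 -0.10472574  0.19054298] [0.03625469 0.03566056 0.00110116] [[-0.232, 0.963, 0.137], [-0.271, -0.199, 0.942], [-0.934, -0.181, -0.307]] 0.23806837591833174 [ 0.61733433 -0.10927816  0.23468618]
side ((573.2107543945312, -120.51773071289062), (240.29351806640625, 160.2275390625), 10.875255584716797) 5865
0.04250793109419454
lid 1559 [ 0.62980508 -0.10853834  0.18641419] [0.03581623 0.03460885 0.00108121] [[-0.12, 0.978, -0.171], [-0.324, 0.124, 0.938], [-0.938, -0.168, -0.302]] 0.23803969967318606 [ 0.6152519  -0.11067486  0.23560108]
```

View pics/side0.png

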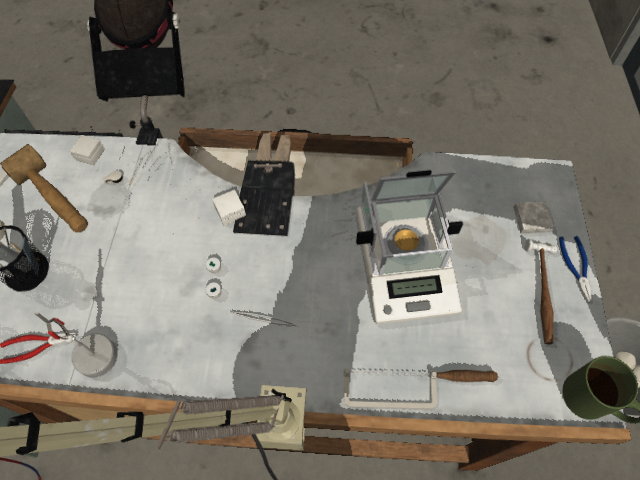

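View pics/sidec.png

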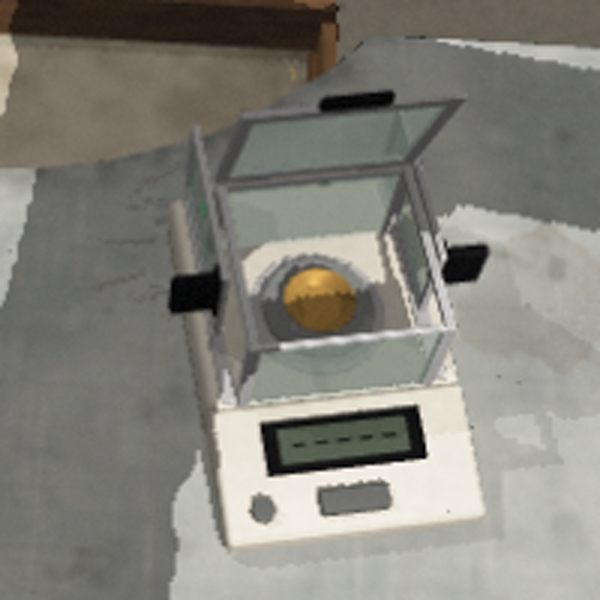

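```bash
cat >> h.py <<'E'
O=np.array([.5755,-.1185,0]);YAW=.19
B=R.from_euler('z',YAW).as_matrix()
def tob(W): return (W-O)@B
def delta(X):
    s=manip.sense();r=R.from_quat(s["tool_rot"]).as_matrix()
    g=O+B@np.array(X);return (r.T@(g-s["ee_pos"])*1000).round(1)
E
python3 - <<'E'
from h import *
for n in ["top","side"]:
    c=np.load(n+"0.npy",allow_pickle=True).item();b=tob(cloud(c));dark=c["image"].max(2)<60
    for s in (1,-1):
        m=dark&(b[...,1]*s>.074)&(b[...,1]*s<.11)&(abs(b[...,0])<.1)&(b[...,2]>.06)&(b[...,2]<.115)
        q=b[m];print(n,s,m.sum(),np.percentile(q,[3,50,97],axis=0).round(4).tolist())
    m=(abs(b[...,1])<.12)&(abs(b[...,0])<.15)&(b[...,2]>.015)&(b[...,2]<.047);
    P=b[m];print([ (lo,np.percentile(P[abs(P[:,0]-lo)<.01][:,1],[2,98]).round(4)) for lo in (-.1,-.06)])
    m=(abs(b[...,1])<.07)&(b[...,2]>.105)&(b[...,2]<.12)&(abs(b[...,0])<.1);P=b[m];print("rim",np.percentile(P,[2,98],axis=0).round(4).tolist())
print(manip.sense()["time_s"])
E
```

```text
top 1 50 [[0.0131, 0.0748, 0.0759], [0.0154, 0.0873, 0.1041], [0.0195, 0.0984, 0.1085]]
top -1 34 [[0.0133, -0.0935, 0.0796], [0.0157, -0.0843, 0.1042], [0.0196, -0.0761, 0.1067]]
[(-0.1, array([-0.0745,  0.0789])), (-0.06, array([-0.074,  0.08 ]))]
rim [[-0.0383, -0.0664, 0.1065], [0.0941, 0.0694, 0.1187]]
side 1 149 [[0.0117, 0.0747, 0.0756], [0.0133, 0.0853, 0.0968], [0.0184, 0.0954, 0.1083]]
side -1 134 [[0.012, -0.0953, 0.0769], [0.0135, -0.0852, 0.0979], [0.018, -0.0747, 0.1091]]
[(-0.1, array([-0.077 ,  0.0767])), (-0.06, array([-0.0772,  0.0777]))]
rim [[-0.0398, -0.068, 0.1055], [0.0825, 0.0666, 0.1182]]
1.2
```

Call:
drive_tool(commands=[{"dz": -50,"az": 0.07},{"dz": -50},{"dz": -20}], gripper=0)

```text
invalid input
```

```bash
python3 - <<'E'
from h import *
print(delta([.10,0,.32]),R.from_quat(manip.sense()["tool_rot"]).as_matrix().round(3).tolist(),manip.sense()["wrist_force"])
E
```

```text
[ 625.5 -405.7 -114.5] [[0.966, 0.257, -0.0], [0.257, -0.966, 0.0], [-0.0, -0.0, -1.0]] [-0.17791572  0.62471784  0.23466943]
```

Call:
drive_tool(commands=[{"dx": 0,"dy": 0,"dz": -50,"ax": 0,"ay": 0,"az": 0.07},{"dx": 0,"dy": 0,"dz": -50,"ax": 0,"ay": 0,"az": 0},{"dx": 0,"dy": 0,"dz": -20,"ax": 0,"ay": 0,"az": 0}], gripper=0.0)

```text
time_s: 1.5
ee_pos: [0.1736, -0.6535, 0.3307]
tool_rot: [0.996, 0.095, 0.001, 0.003]
wrist_force: [0.5, -0.2, 0.6]
opening: 0.0731
gripper_force: 0.0
```

Call:
drive_tool(commands=[{"dx": 37,"dy": -28,"dz": 0,"ax": 0,"ay": 0,"az": 0},{"dx": 37,"dy": -28,"dz": 0,"ax": 0,"ay": 0,"az": 0},{"dx": 37,"dy": -28,"dz": 0,"ax": 0,"ay": 0,"az": 0},{"dx": 37,"dy": -28,"dz": 0,"ax": 0,"ay": 0,"az": 0},{"dx": 37,"dy": -28,"dz": 0,"ax": 0,"ay": 0,"az": 0},{"dx": 37,"dy": -28,"dz": 0,"ax": 0,"ay": 0,"az": 0},{"dx": 37,"dy": -28,"dz": 0,"ax": 0,"ay": 0,"az": 0},{"dx": 37,"dy": -28,"dz": 0,"ax": 0,"ay": 0,"az": 0},{"dx": 37,"dy": -28,"dz": 0,"ax": 0,"ay": 0,"az": 0},{"dx": 37,"dy": -28,"dz": 0,"ax": 0,"ay": 0,"az": 0},{"dx": 37,"dy": -28,"dz": 0,"ax": 0,"ay": 0,"az": 0},{"dx": 37,"dy": -28,"dz": 0,"ax": 0,"ay": 0,"az": 0}])

```text
time_s: 2.7
ee_pos: [0.547, -0.2371, 0.3258]
tool_rot: [0.996, 0.095, 0.0, 0.0]
wrist_force: [0.7, -0.5, -0.6]
opening: 0.0007
gripper_force: 0.0
```

Call:
drive_tool(commands=[{"dx": 37,"dy": -28,"dz": 0,"ax": 0,"ay": 0,"az": 0},{"dx": 37,"dy": -28,"dz": 0,"ax": 0,"ay": 0,"az": 0},{"dx": 0,"dy": 0,"dz": 0,"ax": 0,"ay": 0,"az": 0}])

```text
time_s: 3.0
ee_pos: [0.6113, -0.1631, 0.3249]
tool_rot: [0.995, 0.099, 0.0, -0.001]
wrist_force: [-0.5, -0.0, -0.2]
opening: 0.0002
gripper_force: 0.0
```

```bash
python3 - <<'E'
from h import *
print(delta([.10,0,.32]),(R.from_matrix(B@np.diag([1,-1,-1])).inv()*R.from_quat(manip.sense()["tool_rot"])).as_rotvec().round(3))
E
```

```text
[ 73.7 -50.    5.1] [ 0.003  0.001 -0.008]
```

Call:
drive_tool(commands=[{"dx": 37,"dy": -25,"dz": 0,"ax": 0,"ay": 0,"az": 0.008},{"dx": 37,"dy": -25,"dz": 0,"ax": 0,"ay": 0,"az": 0},{"dx": 0,"dy": 0,"dz": 30,"ax": 0,"ay": 0,"az": 0},{"dx": 0,"dy": 0,"dz": 40,"ax": 0,"ay": 0,"az": 0},{"dx": 0,"dy": 0,"dz": 40,"ax": 0,"ay": 0,"az": 0},{"dx": 0,"dy": 0,"dz": 10,"ax": 0,"ay": 0,"az": 0},{"dx": 0,"dy": 0,"dz": 0,"ax": 0,"ay": 0,"az": 0},{"dx": 0,"dy": 0,"dz": 0,"ax": 0,"ay": 0,"az": 0}])

```text
time_s: 3.8
ee_pos: [0.6726, -0.1071, 0.2075]
tool_rot: [0.996, 0.091, 0.001, 0.0]
wrist_force: [-0.2, 0.1, 1.0]
opening: 0.0005
gripper_force: 0.0
```

```bash
python3 - <<'E'
from h import *
print(delta([.0604,0,.211]))
r=.1;p=None
for a in np.arange(1.262,-.01,-.07):
    q=np.array([.078-r*np.cos(a)+.005*np.sin(a)+.008,.114+r*np.sin(a)+.005*np.cos(a)])*1000
    print(round(a,2),q.round(1),None if p is None else (q-p).round(1));p=q
E
```

```text
[-37.1  -6.8  -3.5]
1.26 [ 60.4 210.8] None
1.19 [ 53.7 208.8] [-6.7 -2. ]
1.12 [ 47.1 206.3] [-6.5 -2.5]
1.05 [ 40.8 203.3] [-6.4 -2.9]
0.98 [ 34.6 199.9] [-6.1 -3.4]
0.91 [ 28.7 196.1] [-5.9 -3.8]
0.84 [ 23.1 191.9] [-5.6 -4.2]
0.77 [ 17.8 187.3] [-5.3 -4.6]
0.7 [ 12.9 182.4] [-5.  -4.9]
0.63 [  8.3 177.1] [-4.6 -5.3]
0.56 [  4.  171.5] [-4.2 -5.6]
0.49 [  0.2 165.6] [-3.8 -5.9]
0.42 [ -3.2 159.5] [-3.4 -6.1]
0.35 [ -6.1 153.2] [-3.  -6.3]
0.28 [ -8.7 146.6] [-2.5 -6.5]
0.21 [-10.7 139.9] [-2.1 -6.7]
0.14 [-12.3 133.1] [-1.6 -6.8]
0.07 [-13.4 126.2] [-1.1 -6.9]
0.0 [-14.  119.2] [-0.6 -7. ]
```

Call:
drive_tool(commands=[{"dx": -15,"dy": -4,"dz": -2,"ax": 0,"ay": 0,"az": 0},{"dx": -13,"dy": -3,"dz": -1,"ax": 0,"ay": 0,"az": 0},{"dx": -9,"dy": 0,"dz": 0,"ax": 0,"ay": 0,"az": 0},{"dx": -6.7,"dy": 0,"dz": 2,"ax": 0,"ay": 0,"az": 0},{"dx": -6.5,"dy": 0,"dz": 2.5,"ax": 0,"ay": 0,"az": 0},{"dx": -6.4,"dy": 0,"dz": 3,"ax": 0,"ay": 0,"az": 0},{"dx": -6,"dy": 0,"dz": 3.4,"ax": 0,"ay": 0,"az": 0},{"dx": -6,"dy": 0,"dz": 3.8,"ax": 0,"ay": 0,"az": 0},{"dx": 0,"dy": 0,"dz": 0,"ax": 0,"ay": 0,"az": 0}])

```text
time_s: 4.7
ee_pos: [0.6019, -0.1126, 0.193]
tool_rot: [0.996, 0.091, -0.001, -0.0]
wrist_force: [-0.4, 0.2, 0.4]
opening: 0.0006
gripper_force: 0.0
```

```bash
python3 - <<'E'
from h import *
print(delta([.0287,0,.196]))
c=manip.capture("side");cv2.imwrite("pics/s1.png",cv2.resize(c["image"][100:340,300:540],(600,600)))
E
```

```text
[ 1.7  0.8 -3. ]
```

View pics/s1.png

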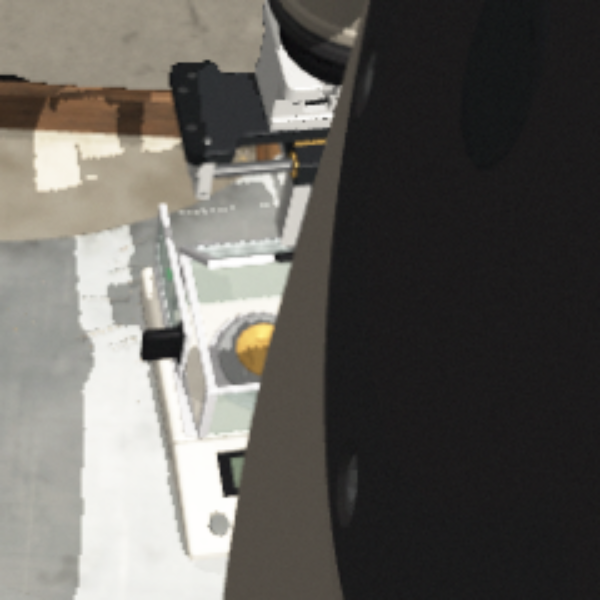

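Call:
drive_tool(commands=[{"dx": -5.6,"dy": 0,"dz": 4,"ax": 0,"ay": 0,"az": 0},{"dx": -5,"dy": 0,"dz": 4.4,"ax": 0,"ay": 0,"az": 0},{"dx": -5,"dy": 0,"dz": 4.8,"ax": 0,"ay": 0,"az": 0},{"dx": -4.6,"dy": 0,"dz": 5.3,"ax": 0,"ay": 0,"az": 0},{"dx": -4.2,"dy": 0,"dz": 5.6,"ax": 0,"ay": 0,"az": 0},{"dx": -3.8,"dy": 0,"dz": 5.9,"ax": 0,"ay": 0,"az": 0},{"dx": -3.4,"dy": 0,"dz": 6,"ax": 0,"ay": 0,"az": 0},{"dx": -3,"dy": 0,"dz": 6,"ax": 0,"ay": 0,"az": 0},{"dx": -2,"dy": 0,"dz": 6,"ax": 0,"ay": 0,"az": 0},{"dx": -2,"dy": 0,"dz": 6,"ax": 0,"ay": 0,"az": 0},{"dx": 0,"dy": 0,"dz": 0,"ax": 0,"ay": 0,"az": 0}])

```text
time_s: 5.85
ee_pos: [0.5642, -0.1194, 0.1388]
tool_rot: [0.996, 0.091, -0.001, -0.0]
wrist_force: [0.8, 0.0, -0.1]
opening: 0.0002
gripper_force: 0.0
```

```bash
python3 - <<'E'
from h import *
print(delta([-.014,0,.119]))
E
```

```text
[-2.7  1.3 19.8]
```

Call:
drive_tool(commands=[{"dx": -1,"dy": 0,"dz": 5,"ax": 0,"ay": 0,"az": 0},{"dx": -1,"dy": 0,"dz": 5,"ax": 0,"ay": 0,"az": 0},{"dx": 0,"dy": 0,"dz": 4,"ax": 0,"ay": 0,"az": 0},{"dx": 0,"dy": 0,"dz": 3,"ax": 0,"ay": 0,"az": 0},{"dx": 0,"dy": 0,"dz": 2,"ax": 0,"ay": 0,"az": 0},{"dx": 0,"dy": 0,"dz": 0,"ax": 0,"ay": 0,"az": 0}])

```text
time_s: 6.45
ee_pos: [0.5629, -0.1196, 0.1205]
tool_rot: [0.996, 0.091, -0.0, -0.0]
wrist_force: [-0.2, -0.0, 0.3]
opening: 0.0002
gripper_force: 0.0
```

Call:
drive_tool(commands=[{"dx": 0,"dy": 0,"dz": 1,"ax": 0,"ay": 0,"az": 0},{"dx": 0,"dy": 0,"dz": 1,"ax": 0,"ay": 0,"az": 0},{"dx": 0,"dy": 0,"dz": 0,"ax": 0,"ay": 0,"az": 0}])

```text
time_s: 6.75
ee_pos: [0.563, -0.1197, 0.1188]
tool_rot: [0.996, 0.091, 0.0, -0.0]
wrist_force: [-0.6, -0.4, -0.3]
opening: 0.0005
gripper_force: 0.0
```

Call:
drive_tool(commands=[{"dx": 0,"dy": 0,"dz": 0.7,"ax": 0,"ay": 0,"az": 0},{"dx": 0,"dy": 0,"dz": 0,"ax": 0,"ay": 0,"az": 0}])

```text
time_s: 6.95
ee_pos: [0.563, -0.1197, 0.1183]
tool_rot: [0.996, 0.091, 0.0, -0.0]
wrist_force: [-0.3, -0.3, 2.8]
opening: 0.0006
gripper_force: 1.3
```

```bash
python3 - <<'E'
from h import *
c=manip.capture("wrist");cv2.imwrite("pics/w1.png",c["image"])
b=tob(cloud(c));m=(abs(b[...,1])<.06)&(b[...,0]>-.03)&(b[...,0]<.07)&(b[...,2]>.08)&(b[...,2]<.25)
P=b[m];print(m.sum(),np.percentile(P[:,2],[5,50,95]) if m.sum() else 0)
s=manip.sense();print(s["wrist_force"],s["ee_pos"])
E
```

```text
101738 [0.11545431 0.22865425 0.24852775]
[-0.31527868  0.58075873  3.65541529] [ 0.56306586 -0.11969523  0.11826543]
```

View pics/w1.png

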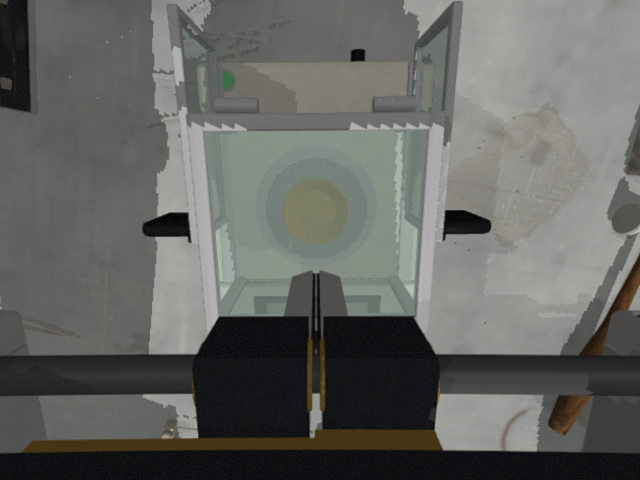

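Call:
drive_tool(commands=[{"dx": 0,"dy": 0,"dz": 0.7,"ax": 0,"ay": 0,"az": 0},{"dx": 0,"dy": 0,"dz": 0,"ax": 0,"ay": 0,"az": 0}])

```text
time_s: 7.2
ee_pos: [0.5631, -0.1197, 0.1181]
tool_rot: [0.996, 0.091, 0.0, 0.0]
wrist_force: [-4.7, 1.2, 11.4]
opening: 0.0004
gripper_force: 5.9
```

Call:
drive_tool(commands=[{"dx": 0,"dy": 0,"dz": -5,"ax": 0,"ay": 0,"az": 0},{"dx": 0,"dy": 0,"dz": -25,"ax": 0,"ay": 0,"az": 0},{"dx": 0,"dy": 0,"dz": 0,"ax": 0,"ay": 0,"az": 0}])

```text
time_s: 7.5
ee_pos: [0.5644, -0.1199, 0.15]
tool_rot: [0.996, 0.091, 0.002, 0.0]
wrist_force: [1.0, 0.9, -0.7]
opening: 0.0002
gripper_force: 0.0
```

```bash
python3 - <<'E'
from h import *
c=manip.capture("wrist")
b=tob(cloud(c))
m=(abs(b[...,1])<.066)&(b[...,0]>-.036)&(b[...,0]<.085)&(b[...,2]>.1)&(b[...,2]<.135)
P=b[m];A=np.c_[P[:,0],np.ones(len(P))];k=np.linalg.lstsq(A,P[:,2],rcond=None)[0];print("lid slope",m.sum(),k,np.percentile(P,[1,50,99],axis=0).round(4).tolist())
for s in (1,-1):
    q=b[(c["image"].max(2)<60)&(b[...,1]*s>.072)&(b[...,1]*s<.11)&(abs(b[...,0])<.1)&(b[...,2]>.06)&(b[...,2]<.115)]
    print(s,len(q),np.percentile(q,[2,50,98],axis=0).round(4).tolist())
print(delta([.045,.088,.14]),delta([.045,-.088,.14]),manip.sense()["time_s"])
E
```

```text
lid slope 37805 [-0.00383265  0.11627272] [[-0.034, -0.0642, 0.1089], [0.03, -0.0, 0.1163], [0.081, 0.0623, 0.1183]]
1 638 [[0.0132, 0.073, 0.0776], [0.0186, 0.0844, 0.1031], [0.0212, 0.0959, 0.1051]]
-1 644 [[0.0131, -0.0943, 0.0748], [0.0189, -0.0837, 0.1032], [0.0213, -0.0726, 0.1052]]
[ 56.  -87.6   8.7] [57.4 88.4  8.9] 7.55
```

Call:
drive_tool(commands=[{"dx": 15,"dy": -30,"dz": 0,"ax": 0,"ay": 0,"az": 0},{"dx": 20,"dy": -30,"dz": 0,"ax": 0,"ay": 0,"az": 0},{"dx": 20,"dy": -28,"dz": 0,"ax": 0,"ay": 0,"az": 0},{"dx": 0,"dy": 0,"dz": 0,"ax": 0,"ay": 0,"az": 0},{"dx": 0,"dy": 0,"dz": 0,"ax": 0,"ay": 0,"az": 0}])

```text
time_s: 8.05
ee_pos: [0.6008, -0.0226, 0.1466]
tool_rot: [0.996, 0.092, -0.001, -0.0]
wrist_force: [-0.2, -0.8, 0.1]
opening: 0.0004
gripper_force: 0.0
```

```bash
python3 - <<'E'
from h import *
print(delta([.045,.087,.08]))
E
```

```text
[ 2.1  2.4 66.6]
```

Descend, then push to the front; shut means finger centre at x = -0.026+0.008 = -0.018, i.e. 63 mm of travel.

Call:
drive_tool(commands=[{"dx": 2,"dy": 2,"dz": 20,"ax": 0,"ay": 0,"az": 0},{"dx": 0,"dy": 0,"dz": 25,"ax": 0,"ay": 0,"az": 0},{"dx": 0,"dy": 0,"dz": 22,"ax": 0,"ay": 0,"az": 0},{"dx": 0,"dy": 0,"dz": 0,"ax": 0,"ay": 0,"az": 0}])

```text
time_s: 8.45
ee_pos: [0.6011, -0.0264, 0.0775]
tool_rot: [0.996, 0.09, -0.002, -0.0]
wrist_force: [0.6, -1.8, -0.6]
opening: 0.0004
gripper_force: 0.0
```

Call:
drive_tool(commands=[{"dx": -8,"dy": 0,"dz": 0,"ax": 0,"ay": 0,"az": 0},{"dx": -6,"dy": 0,"dz": 0,"ax": 0,"ay": 0,"az": 0},{"dx": -6,"dy": 0,"dz": 0,"ax": 0,"ay": 0,"az": 0},{"dx": -6,"dy": 0,"dz": 0,"ax": 0,"ay": 0,"az": 0},{"dx": -6,"dy": 0,"dz": 0,"ax": 0,"ay": 0,"az": 0},{"dx": -6,"dy": 0,"dz": 0,"ax": 0,"ay": 0,"az": 0},{"dx": -6,"dy": 0,"dz": 0,"ax": 0,"ay": 0,"az": 0},{"dx": -6,"dy": 0,"dz": 0,"ax": 0,"ay": 0,"az": 0},{"dx": -4,"dy": 0,"dz": 0,"ax": 0,"ay": 0,"az": 0},{"dx": -3,"dy": 0,"dz": 0,"ax": 0,"ay": 0,"az": 0},{"dx": 0,"dy": 0,"dz": 0,"ax": 0,"ay": 0,"az": 0}])

```text
time_s: 9.55
ee_pos: [0.5469, -0.0352, 0.0803]
tool_rot: [0.996, 0.091, -0.0, -0.0]
wrist_force: [-0.6, 1.1, 0.7]
opening: 0.0006
gripper_force: 0.0
```

```bash
python3 - <<'E'
from h import *
print(delta([-.018,.087,.08]),manip.sense()["wrist_force"])
E
```

```text
[-5.7  0.2  0.3] [-0.58551656  1.0800637   0.66734689]
```

Call:
drive_tool(commands=[{"dx": -2,"dy": 0,"dz": 0,"ax": 0,"ay": 0,"az": 0},{"dx": -2,"dy": 0,"dz": 0,"ax": 0,"ay": 0,"az": 0},{"dx": 0,"dy": 0,"dz": 0,"ax": 0,"ay": 0,"az": 0},{"dx": 0,"dy": 0,"dz": 0,"ax": 0,"ay": 0,"az": 0}])

```text
time_s: 9.95
ee_pos: [0.5433, -0.0358, 0.0803]
tool_rot: [0.996, 0.091, -0.0, -0.0]
wrist_force: [-0.9, -0.5, -0.0]
opening: 0.0005
gripper_force: 0.0
```

Call:
drive_tool(commands=[{"dx": -1,"dy": 0,"dz": 0,"ax": 0,"ay": 0,"az": 0},{"dx": 0,"dy": 0,"dz": 0,"ax": 0,"ay": 0,"az": 0}])

```text
time_s: 10.15
ee_pos: [0.5424, -0.036, 0.0803]
tool_rot: [0.996, 0.091, -0.0, -0.0]
wrist_force: [0.9, -0.3, -1.4]
opening: 0.0008
gripper_force: 0.1
```

Call:
drive_tool(commands=[{"dx": -0.7,"dy": 0,"dz": 0,"ax": 0,"ay": 0,"az": 0},{"dx": 0,"dy": 0,"dz": 0,"ax": 0,"ay": 0,"az": 0}])

```text
time_s: 10.35
ee_pos: [0.5417, -0.0361, 0.0804]
tool_rot: [0.996, 0.091, -0.0, -0.0]
wrist_force: [-0.0, 0.0, -1.5]
opening: 0.0002
gripper_force: 0.2
```

Call:
drive_tool(commands=[{"dx": -0.7,"dy": 0,"dz": 0,"ax": 0,"ay": 0,"az": 0},{"dx": 0,"dy": 0,"dz": 0,"ax": 0,"ay": 0,"az": 0}])

```text
time_s: 10.55
ee_pos: [0.5415, -0.0362, 0.0805]
tool_rot: [0.996, 0.091, 0.0, -0.0]
wrist_force: [4.4, -0.1, -2.9]
opening: 0.0003
gripper_force: 1.8
```

Call:
drive_tool(commands=[{"dx": -0.7,"dy": 0,"dz": 0,"ax": 0,"ay": 0,"az": 0},{"dx": 0,"dy": 0,"dz": 0,"ax": 0,"ay": 0,"az": 0}])

```text
time_s: 10.75
ee_pos: [0.5414, -0.0362, 0.0806]
tool_rot: [0.996, 0.091, 0.001, -0.0]
wrist_force: [7.8, 0.7, -5.7]
opening: 0.0002
gripper_force: 3.8
```

Call:
drive_tool(commands=[{"dx": 6,"dy": 0,"dz": 0,"ax": 0,"ay": 0,"az": 0},{"dx": 4,"dy": 0,"dz": 0,"ax": 0,"ay": 0,"az": 0},{"dx": 0,"dy": 0,"dz": -35,"ax": 0,"ay": 0,"az": 0},{"dx": 0,"dy": 0,"dz": -35,"ax": 0,"ay": 0,"az": 0},{"dx": 12,"dy": 30,"dz": 0,"ax": 0,"ay": 0,"az": 0},{"dx": 15,"dy": 35,"dz": 0,"ax": 0,"ay": 0,"az": 0},{"dx": 15,"dy": 40,"dz": 0,"ax": 0,"ay": 0,"az": 0},{"dx": 10,"dy": 40,"dz": 0,"ax": 0,"ay": 0,"az": 0},{"dx": 5,"dy": 29,"dz": 0,"ax": 0,"ay": 0,"az": 0},{"dx": 0,"dy": 0,"dz": 0,"ax": 0,"ay": 0,"az": 0},{"dx": 0,"dy": 0,"dz": 0,"ax": 0,"ay": 0,"az": 0}])

```text
time_s: 11.85
ee_pos: [0.6375, -0.1956, 0.1498]
tool_rot: [0.996, 0.09, -0.001, -0.0]
wrist_force: [-0.8, 1.3, 0.3]
opening: 0.001
gripper_force: 0.0
```

```bash
python3 - <<'E'
from h import *
print(delta([.045,-.087,.08]))
E
```

```text
[-1.3 -0.3 69.8]
```

Call:
drive_tool(commands=[{"dx": 0,"dy": 0,"dz": 20,"ax": 0,"ay": 0,"az": 0},{"dx": 0,"dy": 0,"dz": 25,"ax": 0,"ay": 0,"az": 0},{"dx": 0,"dy": 0,"dz": 25,"ax": 0,"ay": 0,"az": 0},{"dx": 0,"dy": 0,"dz": 0,"ax": 0,"ay": 0,"az": 0}])

```text
time_s: 12.25
ee_pos: [0.6357, -0.1933, 0.0775]
tool_rot: [0.996, 0.092, -0.002, -0.001]
wrist_force: [-0.2, 0.2, 0.5]
opening: 0.0007
gripper_force: 0.0
```

Call:
drive_tool(commands=[{"dx": -8,"dy": 0,"dz": 0,"ax": 0,"ay": 0,"az": 0},{"dx": -6,"dy": 0,"dz": 0,"ax": 0,"ay": 0,"az": 0},{"dx": -6,"dy": 0,"dz": 0,"ax": 0,"ay": 0,"az": 0},{"dx": -6,"dy": 0,"dz": 0,"ax": 0,"ay": 0,"az": 0},{"dx": -6,"dy": 0,"dz": 0,"ax": 0,"ay": 0,"az": 0},{"dx": -6,"dy": 0,"dz": 0,"ax": 0,"ay": 0,"az": 0},{"dx": -6,"dy": 0,"dz": 0,"ax": 0,"ay": 0,"az": 0},{"dx": -6,"dy": 0,"dz": 0,"ax": 0,"ay": 0,"az": 0},{"dx": -4,"dy": 0,"dz": 0,"ax": 0,"ay": 0,"az": 0},{"dx": -4,"dy": 0,"dz": 0,"ax": 0,"ay": 0,"az": 0},{"dx": -2,"dy": 0,"dz": 0,"ax": 0,"ay": 0,"az": 0},{"dx": 0,"dy": 0,"dz": 0,"ax": 0,"ay": 0,"az": 0}])

```text
time_s: 13.45
ee_pos: [0.5784, -0.2063, 0.0803]
tool_rot: [0.996, 0.091, -0.0, -0.0]
wrist_force: [0.1, 0.2, 1.9]
opening: 0.0008
gripper_force: 0.0
```

```bash
python3 - <<'E'
from h import *
print(delta([-.018,-.087,.08]),"left end was", (tob(np.array([.5415,-.0362,.08]))*1000).round(1))
E
```

```text
[-4.3  0.2  0.3] left end was [-17.8  87.2  80. ]
```

Call:
drive_tool(commands=[{"dx": -2,"dy": 0,"dz": 0,"ax": 0,"ay": 0,"az": 0},{"dx": -1.5,"dy": 0,"dz": 0,"ax": 0,"ay": 0,"az": 0},{"dx": 0,"dy": 0,"dz": 0,"ax": 0,"ay": 0,"az": 0},{"dx": 0,"dy": 0,"dz": 0,"ax": 0,"ay": 0,"az": 0}])

```text
time_s: 13.85
ee_pos: [0.5752, -0.2069, 0.0803]
tool_rot: [0.996, 0.091, -0.0, -0.0]
wrist_force: [-0.4, -0.3, 0.3]
opening: 0.0003
gripper_force: 0.0
```

Call:
drive_tool(commands=[{"dx": -0.7,"dy": 0,"dz": 0,"ax": 0,"ay": 0,"az": 0},{"dx": -0.7,"dy": 0,"dz": 0,"ax": 0,"ay": 0,"az": 0},{"dx": 0,"dy": 0,"dz": 0,"ax": 0,"ay": 0,"az": 0}])

```text
time_s: 14.15
ee_pos: [0.5743, -0.207, 0.0804]
tool_rot: [0.996, 0.091, 0.0, -0.0]
wrist_force: [2.2, 0.4, -2.6]
opening: 0.0007
gripper_force: 1.6
```

Call:
drive_tool(commands=[{"dx": -1,"dy": 0,"dz": 0,"ax": 0,"ay": 0,"az": 0},{"dx": 0,"dy": 0,"dz": 0,"ax": 0,"ay": 0,"az": 0}])

```text
time_s: 14.35
ee_pos: [0.5741, -0.207, 0.0805]
tool_rot: [0.996, 0.091, 0.001, -0.0]
wrist_force: [8.9, 0.8, -6.1]
opening: 0.0005
gripper_force: 4.3
```

Call:
drive_tool(commands=[{"dx": 6,"dy": 0,"dz": 0,"ax": 0,"ay": 0,"az": 0},{"dx": 4,"dy": 0,"dz": 0,"ax": 0,"ay": 0,"az": 0},{"dx": 0,"dy": 0,"dz": -35,"ax": 0,"ay": 0,"az": 0},{"dx": 0,"dy": 0,"dz": -45,"ax": 0,"ay": 0,"az": 0},{"dx": -30,"dy": -25,"dz": 0,"ax": 0,"ay": 0,"az": 0},{"dx": -35,"dy": -30,"dz": 0,"ax": 0,"ay": 0,"az": 0},{"dx": -35,"dy": -30,"dz": 0,"ax": 0,"ay": 0,"az": 0},{"dx": 0,"dy": 0,"dz": 0,"ax": 0,"ay": 0,"az": 0},{"dx": 0,"dy": 0,"dz": 0,"ax": 0,"ay": 0,"az": 0}])

```text
time_s: 15.25
ee_pos: [0.4689, -0.1399, 0.161]
tool_rot: [0.996, 0.091, 0.0, 0.0]
wrist_force: [1.2, -0.6, 0.1]
opening: 0.0002
gripper_force: 0.0
```

```bash
python3 - <<'E'
from h import *
c=manip.capture("wrist");cv2.imwrite("pics/w2.png",c["image"]);W=cloud(c);b=tob(W)
for s in (1,-1):
    q=b[(c["image"].max(2)<60)&(b[...,1]*s>.072)&(b[...,1]*s<.11)&(abs(b[...,0])<.1)&(b[...,2]>.06)&(b[...,2]<.115)]
    if len(q):print(s,len(q),np.percentile(q,[2,50,98],axis=0).round(4).tolist())
for t in ["tare_key","power_key"]:
    for r in manip.silhouettes(t,c)[:2]:
        q=b[r["mask"]];print(t,round(r["score"],2),r["rect"],np.nanmedian(q,0).round(4),np.nanpercentile(q,[3,97],axis=0).round(4).tolist())
s=manip.sense();print(s["time_s"],tob(s["ee_pos"]),delta([-.104,0,.06]))
E
```

```text
1 521 [[-0.0364, 0.0727, 0.1007], [-0.0327, 0.084, 0.1036], [-0.0284, 0.0956, 0.1054]]
-1 502 [[-0.0365, -0.0947, 0.1009], [-0.0324, -0.0834, 0.1037], [-0.0284, -0.0724, 0.1053]]
tare_key 0.88 [288.6, 218.6, 337.3, 236.5] [-0.1032  0.0003  0.0318] [[-0.1118, -0.0199, 0.0288], [-0.0963, 0.0209, 0.0338]]
power_key 0.53 [245.0, 218.5, 261.3, 237.0] [-0.1037  0.0562  0.0318] [[-0.1113, 0.0495, 0.0267], [-0.0969, 0.0633, 0.0334]]
15.4 [-0.10776218 -0.00158534  0.16049875] [  3.7  -1.6 100.5]
```

View pics/w2.png

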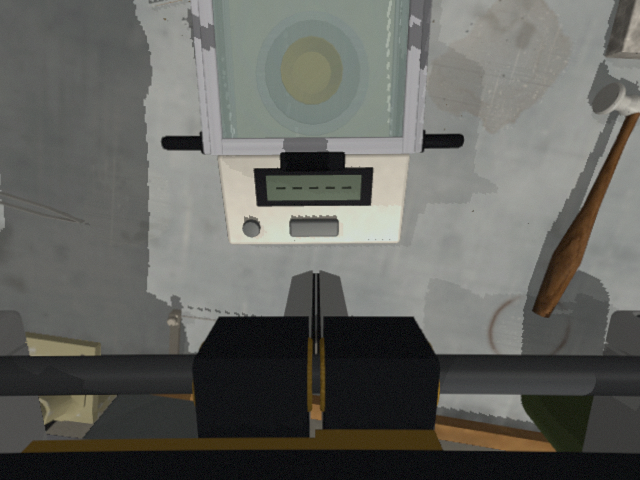

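Call:
drive_tool(commands=[{"dx": 0,"dy": -1.6,"dz": 30,"ax": 0,"ay": 0.1,"az": 0},{"dx": 0,"dy": 0,"dz": 30,"ax": 0,"ay": 0.11,"az": 0},{"dx": 0,"dy": 0,"dz": 15,"ax": 0,"ay": 0,"az": 0},{"dx": 0,"dy": 0,"dz": 0,"ax": 0,"ay": 0,"az": 0},{"dx": 0,"dy": 0,"dz": 0,"ax": 0,"ay": 0,"az": 0}])

```text
time_s: 15.9
ee_pos: [0.4757, -0.1374, 0.0861]
tool_rot: [0.99, 0.09, 0.104, -0.01]
wrist_force: [0.5, 0.2, 0.2]
opening: 0.0003
gripper_force: 0.0
```

```bash
python3 - <<'E'
from h import *
s=manip.sense();print(s["wrist_force"],tob(s["ee_pos"]),(B.T@R.from_quat(s["tool_rot"]).as_matrix()).round(3).tolist(),delta([-.1036,0,.0336]))
E
```

```text
[0.54406105 0.16014382 0.23740647] [-0.10154585  0.00026077  0.08614591] [[0.978, -0.008, 0.208], [-0.008, -1.0, -0.001], [0.208, -0.001, -0.978]] [-12.9   0.3  51. ]
```

Shift −13 in x, go down to 6 mm above, then press slowly.

Call:
drive_tool(commands=[{"dx": -13,"dy": 0,"dz": 15,"ax": 0,"ay": 0,"az": 0},{"dx": 0,"dy": 0,"dz": 20,"ax": 0,"ay": 0,"az": 0},{"dx": 0,"dy": 0,"dz": 10,"ax": 0,"ay": 0,"az": 0},{"dx": 0,"dy": 0,"dz": 0,"ax": 0,"ay": 0,"az": 0},{"dx": 0,"dy": 0,"dz": 0,"ax": 0,"ay": 0,"az": 0}])

```text
time_s: 16.4
ee_pos: [0.4723, -0.1378, 0.0398]
tool_rot: [0.99, 0.091, 0.105, -0.01]
wrist_force: [-0.4, -0.9, -0.5]
opening: 0.0007
gripper_force: 0.0
```

```bash
python3 - <<'E'
from h import *
s=manip.sense();print(s["wrist_force"],delta([-.1036,0,.0336]))
E
```

```text
[-0.39559    -0.92081373 -0.51783258] [0.  0.5 6.4]
```

Call:
drive_tool(commands=[{"dx": 0,"dy": 0,"dz": 4,"ax": 0,"ay": 0,"az": 0},{"dx": 0,"dy": 0,"dz": 2,"ax": 0,"ay": 0,"az": 0},{"dx": 0,"dy": 0,"dz": 1.5,"ax": 0,"ay": 0,"az": 0},{"dx": 0,"dy": 0,"dz": 1,"ax": 0,"ay": 0,"az": 0},{"dx": 0,"dy": 0,"dz": 0,"ax": 0,"ay": 0,"az": 0},{"dx": 0,"dy": 0,"dz": 0,"ax": 0,"ay": 0,"az": 0}])

```text
time_s: 17.0
ee_pos: [0.4736, -0.1377, 0.031]
tool_rot: [0.99, 0.09, 0.105, -0.009]
wrist_force: [1.1, -0.1, 2.6]
opening: 0.0004
gripper_force: 1.2
```

Call:
drive_tool(commands=[{"dx": 0,"dy": 0,"dz": 1,"ax": 0,"ay": 0,"az": 0},{"dx": 0,"dy": 0,"dz": 0.8,"ax": 0,"ay": 0,"az": 0},{"dx": 0,"dy": 0,"dz": 0,"ax": 0,"ay": 0,"az": 0}])

```text
time_s: 17.3
ee_pos: [0.4739, -0.1377, 0.0297]
tool_rot: [0.99, 0.09, 0.105, -0.009]
wrist_force: [-5.2, 0.2, 23.0]
opening: 0.0005
gripper_force: 11.9
```

Call:
drive_tool(commands=[{"dx": 0,"dy": 0,"dz": 0,"ax": 0,"ay": 0,"az": 0},{"dx": 0,"dy": 0,"dz": -5,"ax": 0,"ay": 0,"az": 0},{"dx": 0,"dy": 0,"dz": -20,"ax": 0,"ay": 0,"az": 0},{"dx": 0,"dy": 0,"dz": -40,"ax": 0,"ay": 0,"az": 0},{"dx": 0,"dy": 0,"dz": -40,"ax": 0,"ay": -0.1,"az": 0},{"dx": 0,"dy": 0,"dz": -30,"ax": 0,"ay": -0.11,"az": 0},{"dx": 0,"dy": 0,"dz": 0,"ax": 0,"ay": 0,"az": 0},{"dx": 0,"dy": 0,"dz": 0,"ax": 0,"ay": 0,"az": 0}])

```text
time_s: 18.1
ee_pos: [0.4493, -0.1417, 0.1611]
tool_rot: [0.996, 0.091, 0.001, -0.0]
wrist_force: [0.1, -0.9, -0.7]
opening: 0.0
gripper_force: 0.0
```

```bash
python3 - <<'E'
from h import *
c=manip.capture("wrist");cv2.imwrite("pics/w3.png",c["image"]);b=tob(cloud(c))
for s in (1,-1):
    q=b[(c["image"].max(2)<60)&(b[...,1]*s>.072)&(b[...,1]*s<.11)&(abs(b[...,0])<.1)&(b[...,2]>.06)&(b[...,2]<.115)]
    if len(q):print(s,len(q),np.percentile(q,[2,50,98],axis=0).round(4).tolist())
for t in ["tare_key","power_key","stone_dish"]:
    for r in manip.silhouettes(t,c)[:1]:
        q=b[r["mask"]];print(t,round(r["score"],2),r["rect"],np.nanmedian(q,0).round(4))
m=(abs(b[...,1])<.062)&(b[...,0]>-.034)&(b[...,0]<.06)&(b[...,2]>.1)&(b[...,2]<.135)
P=b[m];print(m.sum(),np.linalg.lstsq(np.c_[P[:,0],np.ones(len(P))],P[:,2],rcond=None)[0])
E
```

```text
1 620 [[-0.0368, 0.073, 0.0811], [-0.0337, 0.0845, 0.1033], [-0.029, 0.0961, 0.1053]]
-1 616 [[-0.0368, -0.0945, 0.0748], [-0.0337, -0.0838, 0.1035], [-0.0287, -0.0726, 0.1054]]
tare_key 0.7 [292.0, 198.1, 337.4, 217.9] [-0.1035  0.0005  0.0319]
power_key 0.8 [245.9, 196.6, 261.4, 216.7] [-0.1037  0.0562  0.0316]
stone_dish 0.53 [1.9, 170.1, 79.8, 199.6] [-0.0939  0.2472  0.0029]
23753 [-0.00550505  0.11633147]
```

View pics/w3.png

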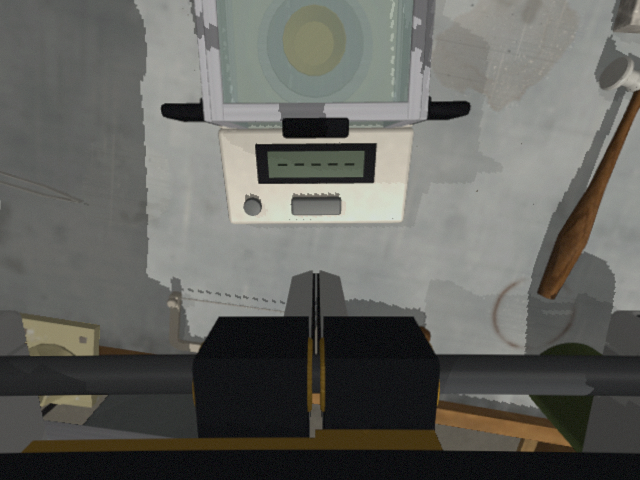

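The picture shows the lid flat, with its lip at (316,127). Both fins are level at the front stop, at (182,111) and (450,110). The tare key is back up at (316,205), and the balance has not moved.

```bash
python3 -c "
from cell import manip
print(manip.sign_off())"
```

```text
the job is handed in; nothing more can be done
None
```

I shut the lid and both side doors, pressed the tare key right down and let it come back up, and handed the job in at about 18 s of the 61 s; the last wrist picture showed everything shut and the balance still in place, but the hand-in gave no verdict.

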